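# Show a glazing sample to the inspection camera

## Task

Take the red-edged glass unit out of the rack, gripping the glass gently (squeeze it with no more than 50 N), and hold it up in the air in front of the blue inspection camera: the middle of the glass on the lens line 14 cm from the lens, its face square to the tilted lens and its lower edge level. Finish while still holding it there, motionless, carried by the gripper alone. Do not disturb the other two glass units, the tin, the putty knife or the camera.

Things in the scene. Friction and masses are not known exactly. Their poses are not given: they have to be found in the camera images.
- pane_red: Sealed double-glazing sample with a red edge band, a rigid flat box 110 mm wide (its x), 18 mm thick (its y, the normal of its glass faces) and 120 mm tall (its z, up at the start), 0.15 to 0.3 kg. Origin: centre of its lower edge. It starts upright in one of the rack's three grooves. Grip it across the thickness at the middle of its top edge, from above.
- pane_center (a point): The middle of the red-edged unit, 60 mm above its origin along its z; axes as pane_red.
- rack: Fixed wooden rack, 170 mm (x) by 220 mm (y), origin at the centre of its underside on the table. Three grooves run along its x, at y = -70, 0 and +70 mm; groove floor 15 mm above the table, groove 22 mm wide, its side rails 14 mm thick, their tops 50 mm above the table. Grooves are open at the ends and the top; the tops of the units stand 135 mm above the table.
- pane_black: Bystander: unit of the same size with a black edge band, in another groove; origin and axes as the red one.
- pane_white: Bystander: unit of the same size with a white edge band, in another groove; origin and axes as the red one.
- lens (a point): Centre of the lens front of the inspection camera: a blue box 66 x 64 x 50 mm with white ring and black lens, in a tilting head on a fixed stand (grey round base 120 mm across; hinge 280 mm above the table, 50 mm behind the lens front). It looks towards the robot, 9 to 32 degrees downwards. Own +x points back along the lens line, into the lens; y is level.
- stand: The fixed stand of the camera, origin at the centre of its round base on the table; the lens looks to its -x side.
- focus (a point): The point on the lens line 140 mm in front of the lens, where the middle of the glass belongs; nothing is there to see. Axes as lens: x along the lens line, towards the lens, y level.
- tin: Bystander: putty tin with a blue label, 64 mm across, 75 mm tall; origin at the centre of its underside.
- knife: Bystander: putty knife with an orange handle, 190 mm long, lying flat along its x; origin at its underside.

How it is judged:
By the outcome, as a careful person would: the job done as asked, in the order asked, and still so for the second after the job is handed in, while the arm keeps its last pose, push and grip.
It also fails if it takes over 38 s, if anything falls off the work surface, if the arm or the gripper's body presses on something with over 40 N, if the wrist force passes 120 N, or if a joint passes its speed limit or range.

## Robot

A 6-joint arm with a two-finger parallel gripper is mounted at the origin on the work surface. World frame = base frame: x ahead of the robot, y to its left, z up, the work surface at z = 0. Lengths are in m, angles in rad, forces in N, time in s.
With the tool pointing down it reaches from about 0.225 to 0.875 m from the base axis. Payload 3.4 kg.
Tool frame: the origin (TCP) lies at the very end of the fingers, on their centre line; the grasp point (between the pads) lies 19 mm behind it; z points along the fingers, y is the line along which they close (so a half turn about z gives the same grasp; the last joint's range is limited). The gripper opens to 85 mm and grips with 20 to 120 N. Pads are 22 mm wide; open, the fingers measure 114 mm over their backs; the gripper's body (76 mm by 85 mm) begins 54 mm behind the grasp point. The pads swing forward as they close: fully open they stand 13 mm farther back than shut.
Start: joints at [-1.337, 0.276, 1.505, -0, 1.361, -0.121], TCP at [0.2, -0.539, 0.231] pointing down, gripper open.
Joint ranges: [-2.89, 2.89], [-0.75, 2.08], [0.22, 2.7], [-1.18, 4.32], [0.11, 2.71], [-2.7, 2.7]. Speed limits (rad/s): [2.57, 2.57, 3.14, 3.14, 3.14, 3.14].

## Interface

Orientations are given as a unit quaternion [w, x, y, z].
In Python, from rig import get_state, optics, sign_off gives the robot as it stands.
- The arm moves only by the tool send_rows, never from a script. Its argument "increments" is a list of rows, each an object with "gripper": the gripper's target within -1 to 1 (shut at 1, half-way at 0, fully open at -1); "linear": the shift along the world's x, y, z in m, a list of three; "delta_rot": the turn, a rotation vector about the world's x, y, z in rad, a list of three. In form: [{"gripper": gripper, "linear": [dx, dy, dz], "delta_rot": [rx, ry, rz]}, ...]. A call has 1 to 8 rows; each row is the pose to reach, as a shift and turn from the pose commanded when the call began; what a row does not reach only later rows make up. A row lasts 1/10 s, in which the tool goes at most 50 mm and 8.59 degrees, less where a joint would pass 70% of its speed; a pose out of reach is approached as far as the arm can. A call with a gripper value outside its range is refused whole. The fingers move at their own pace and stop on an object; "newtons" is the grip in N (left out, the last holds). Time passes only in rows, so rows that repeat a pose let the fingers close. It gives the time, the measured TCP pose, the force, the opening and the grip force at its end, in the units of the state.
- get_state(): the state, without advancing time (a new reading comes with each control period).
- optics.get_image(name): name is "scene" or "side" or "wrist"; returns a dict with "pixels" (400x640x3 uint8, blue, green, red), "K" (3x3 intrinsics, pixels), "k1" (the pictures are not rectified: a ray, as slopes to the right and down, at radius r is drawn at 1 + k1 r^2 times it, then the intrinsics apply), "rvec" (rotation vector, rad) and "tvec" (3), from world to camera coordinates, as OpenCV has them; the wrist camera has in their place "T_tool_cam" (4x4, takes a point from camera to tool coordinates, whose origin is the TCP and whose axes are the flange's). Camera axes: x right, y down, z forward; pixel columns grow to the right and rows downward; lengths in m; the calibration is good to about 2 mm. A picture is of the moment at which its call begins: read the wrist's pose just before it. There is no depth.
- sign_off(): hands the job in; it is judged then, once.
The state is a dict: "clock": time; "qpos": joint angles; "qd": joint speeds; "effort": joint torques, N m; "position": TCP position; "ee_rot": TCP orientation; "contact_force": force on the tool from outside, world axes, zero at the start; "moment": the same for the moment, N m; "width": finger opening in m; "gripper_force": force on a finger pad.
Only numpy, scipy, OpenCV 4.12 (cv2) and the standard library are available. Lean on these libraries where they do the work, as an engineer would, in place of code of your own. Each camera call takes 0.05 s, during which the arm holds its last target. There are 200 camera calls.

## Working session

There is one attempt and no reset: what is moved stays moved. The work goes in short steps, Python scripts to look and compute and a tool call to move; the robot and the scene stay as the last step left them, time stands still between calls to the robot, and variables do not carry over. Pictures are saved under pics/ and viewed, at most 10 in all, crops included, and the job is handed in when it is done.

Besides the shell and the picture viewer there is one more tool, called after "Request:" in YAML: its name, and indented under it one key for each argument. send_rows: Moves the arm, as the interface text tells. Its arguments: {"type":"object","properties":{"increments":{"type":"array"},"newtons":{"type":"number"}},"required":["increments"]}

```bash
mkdir -p pics; ls
cat > h.py <<'E'
import numpy as np, cv2
from scipy.spatial.transform import Rotation as R
from rig import get_state, optics, sign_off
def tool():
    s=get_state(); T=np.eye(4); T[:3,:3]=R.from_quat(np.roll(s['ee_rot'],-1)).as_matrix(); T[:3,3]=s['position']; return T
def shot(name,save=None):
    T=tool(); d=optics.get_image(name)
    if name=='wrist': d['Twc']=T@np.array(d['T_tool_cam'])
    else:
        M=np.eye(4); M[:3,:3]=cv2.Rodrigues(np.array(d['rvec'],float))[0]; M[:3,3]=np.ravel(d['tvec']); d['Twc']=np.linalg.inv(M)
    if save: cv2.imwrite('pics/'+save,d['pixels'])
    return d
def ray(d,uv):
    p=cv2.undistortPoints(np.array([[uv]],float),np.array(d['K'],float),np.array([d['k1'],0,0,0],float))[0,0]
    v=d['Twc'][:3,:3]@np.array([p[0],p[1],1]); return d['Twc'][:3,3],v/np.linalg.norm(v)
def onz(d,uv,z):
    o,v=ray(d,uv); return o+v*(z-o[2])/v[2]
def proj(d,P):
    M=np.linalg.inv(d['Twc']); return cv2.projectPoints(np.array(P,float).reshape(-1,1,3),cv2.Rodrigues(M[:3,:3])[0],M[:3,3],np.array(d['K'],float),np.array([d['k1'],0,0,0],float))[0][:,0]
def tri(rs):
    A=0;b=0
    for o,v in rs:
        Q=np.eye(3)-np.outer(v,v); A=A+Q; b=b+Q@o
    p=np.linalg.solve(A,b); return p,[np.linalg.norm((np.eye(3)-np.outer(v,v))@(p-o)) for o,v in rs]
E
python3 - <<'E'
from h import *
for n in('scene','side','wrist'):
    d=shot(n,n+'0.png'); print(n,d['Twc'].round(3).tolist(),np.array(d['K']).round(1).tolist(),d['k1'])
a=cv2.imread('pics/scene0.png')
print(get_state())
E
```

```text
pics
scene [[-0.377, 0.596, -0.709, 1.226], [0.926, 0.261, -0.274, 0.258], [0.022, -0.76, -0.65, 0.766], [0.0, 0.0, 0.0, 1.0]] [[442.2, 0.0, 321.1], [0.0, 442.2, 193.8], [0.0, 0.0, 1.0]] -0.05941013073937133
side [[0.997, -0.035, 0.064, 0.545], [-0.073, -0.604, 0.794, -0.805], [0.011, -0.797, -0.605, 0.796], [0.0, 0.0, 0.0, 1.0]] [[466.9, 0.0, 321.1], [0.0, 466.9, 195.8], [0.0, 0.0, 1.0]] -0.13852300360008962
wrist [[0.348, -0.899, -0.265, 0.267], [-0.938, -0.334, -0.097, -0.514], [-0.001, 0.283, -0.959, 0.373], [0.0, 0.0, 0.0, 1.0]] [[354.5, 0.0, 323.2], [0.0, 354.5, 202.6], [0.0, 0.0, 1.0]] -0.026030947330059864
{'clock': 0.15, 'qpos': array([-1.33699163e+00,  2.76482067e-01,  1.50583173e+00, -1.06213464e-05,
        1.36071139e+00, -1.21010880e-01]), 'qd': array([ 0.00279903, -0.00454313, -0.00255774,  0.00061368, -0.00076169,
        0.00130154]), 'effort': array([ 9.67902124e-04, -4.17146659e+01, -2.46033150e+01, -1.08235581e-04,
        7.63566059e-03,  8.03741585e-06]), 'position': array([ 0.19965937, -0.53880618,  0.23062421]), 'ee_rot': array([-7.14837215e-04,  9.84304021e-01,  1.76479691e-01, -4.55587878e-05]), 'contact_force': array([ 0.54825213,  0.42851274, -0.31501439]), 'moment': array([-0.03806642,  0.06634281,  0.00586713]), 'gripper_force': 0.0, 'width': 0.0854427575928947}
```

View pics/scene0.png

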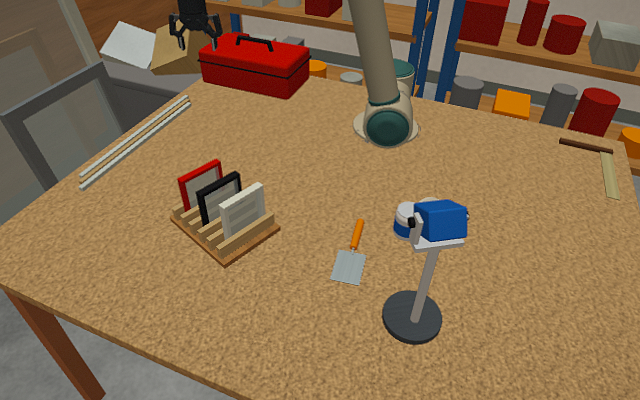

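View pics/side0.png

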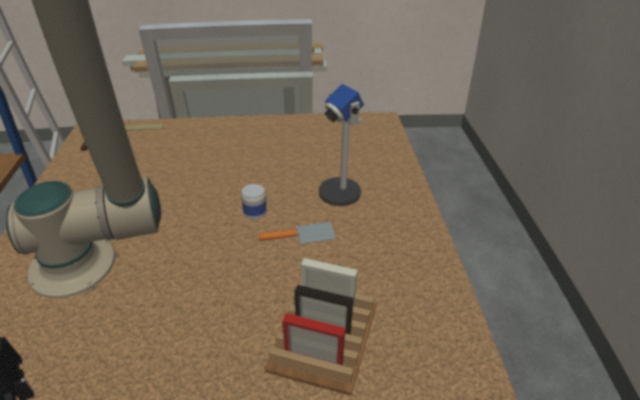

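Scene view: the red unit is at about (200,185), at the far end of the rack from the camera. The blue head is at (440,220) and its base at (412,316). Side view: red unit (315,340), head (344,103), base (340,191). Next I'll take a zoomed composite and mask centroids.

Run:
```python
from h import *
S=shot('scene');D=shot('side')
def crop(d,x,y,w=100,h=75): return cv2.resize(d['pixels'][y:y+h,x:x+w],(400,300),interpolation=cv2.INTER_CUBIC)
cv2.imwrite('pics/c1.png',np.vstack([np.hstack([crop(S,165,150),crop(S,385,190)]),np.hstack([crop(D,265,300),crop(D,295,75)])]))
def mask(d,lo,hi,box,lo2=None):
    h=cv2.cvtColor(d['pixels'],cv2.COLOR_BGR2HSV); m=cv2.inRange(h,lo,hi)
    if lo2: m|=cv2.inRange(h,*lo2)
    z=np.zeros_like(m);x0,y0,x1,y1=box;z[y0:y1,x0:x1]=m[y0:y1,x0:x1];return z
def corners(m):
    c=max(cv2.findContours(m,0,2)[0],key=cv2.contourArea); hull=cv2.convexHull(c)
    return cv2.approxPolyDP(hull,2.5,True)[:,0].tolist()
r=((0,120,60),(6,255,255)); r2=((174,120,60),(180,255,255))
for d,b in((S,(165,150,235,220)),(D,(270,300,360,380))):
    c=corners(mask(d,*r,b,r2)); print('red',c,[onz(d,p,.135).round(3).tolist() for p in c])
b1=((100,120,50),(130,255,255))
for d,b in((S,(405,190,475,250)),(D,(320,75,375,130))): print('blue',corners(mask(d,*b1,b)))
g=((0,0,20),(180,70,110))
for d,b in((S,(375,285,450,350)),(D,(312,172,368,210))):
    m=mask(d,*g,b); c=max(cv2.findContours(m,0,2)[0],key=cv2.contourArea); e=cv2.fitEllipse(cv2.convexHull(c)); print('base',e,onz(d,e[0],.01).round(3),onz(d,e[0],.0).round(3))
```

```text
red [[218, 160], [222, 176], [185, 211], [177, 179], [214, 159]] [[0.522, -0.282, 0.135], [0.571, -0.24, 0.135], [0.703, -0.248, 0.135], [0.621, -0.328, 0.135], [0.522, -0.293, 0.135]]
red [[285, 314], [346, 328], [341, 363], [286, 349]] [[0.527, -0.278, 0.135], [0.631, -0.315, 0.135], [0.615, -0.384, 0.135], [0.527, -0.351, 0.135]]
blue [[466, 208], [464, 237], [430, 241], [421, 235], [415, 203], [450, 200]]
blue [[342, 85], [356, 92], [358, 97], [347, 118], [327, 101]]
base ((411.54388427734375, 316.89501953125), (52.446937561035156, 60.7596549987793), 115.0442886352539) [0.681 0.249 0.01 ] [0.673 0.249 0.   ]
base ((339.340087890625, 189.36077880859375), (32.1328010559082, 40.39346694946289), 91.78108215332031) [0.683 0.254 0.01 ] [0.685 0.268 0.   ]
```

View pics/c1.png

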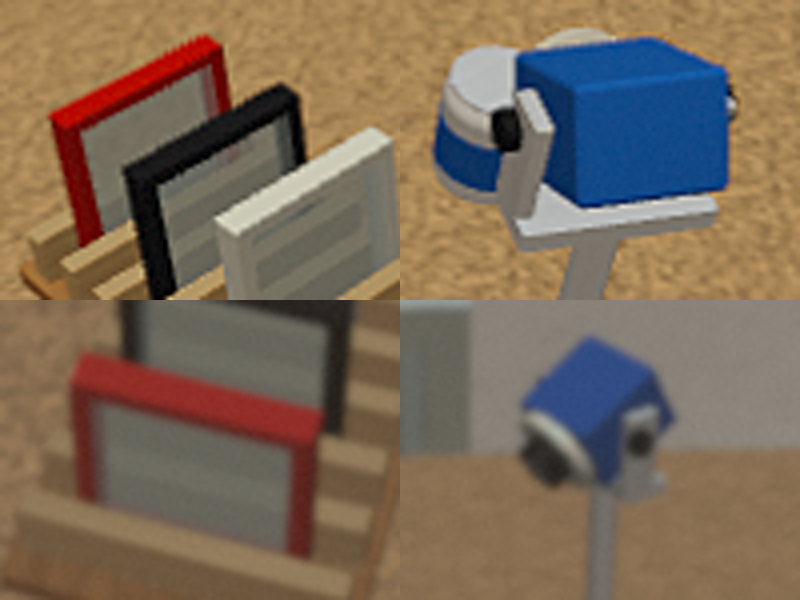

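The crops show the red top edge clearly. The blue head looks down and towards the robot, with its ring facing left in the side view. Both are good enough to set out. First I'll go to a pose where the wrist camera sees the lens from the front.

```bash
cat >> h.py <<'E'
def rot(yaw,th):  # tool z tilted th from down towards yaw, tool x level at yaw+90 (deg)
    y,t=np.radians([yaw,th]); z=np.array([np.sin(t)*np.cos(y),np.sin(t)*np.sin(y),-np.cos(t)]); x=np.array([-np.sin(y),np.cos(y),0]); return np.array([x,np.cross(z,x),z]).T
def plan(p,Rt):
    T=tool(); print('lin',(np.array(p)-T[:3,3]).round(4).tolist(),'rot',R.from_matrix(Rt@T[:3,:3].T).as_rotvec().round(4).tolist(), 'at',T[:3,3].round(4).tolist(),get_state()['clock'])
E
python3 - <<'E'
from h import *
plan([.52,.13,.213],rot(20,75))
E
```

```text
lin [0.3203, 0.669, -0.0179] rot [-0.6025, -1.3015, 1.3167] at [0.1997, -0.539, 0.2309] 0.25
```

Request:
send_rows:
  increments:
    - {"gripper": 0,"linear": [0,0.02,0.05],"delta_rot": [0,0,0]}
    - {"gripper": 0,"linear": [0.32,0.669,0.08],"delta_rot": [-0.6025,-1.3015,1.3167]}
    - {"gripper": 0,"linear": [0.32,0.669,0.08],"delta_rot": [-0.6025,-1.3015,1.3167]}
    - {"gripper": 0,"linear": [0.32,0.669,0.08],"delta_rot": [-0.6025,-1.3015,1.3167]}
    - {"gripper": 0,"linear": [0.32,0.669,0.08],"delta_rot": [-0.6025,-1.3015,1.3167]}
    - {"gripper": 0,"linear": [0.32,0.669,0.08],"delta_rot": [-0.6025,-1.3015,1.3167]}
    - {"gripper": 0,"linear": [0.32,0.669,0.08],"delta_rot": [-0.6025,-1.3015,1.3167]}
    - {"gripper": 0,"linear": [0.32,0.669,0.08],"delta_rot": [-0.6025,-1.3015,1.3167]}

```text
clock: 1.05
position: [0.3547, -0.2047, 0.2943]
ee_rot: [0.214, 0.79, 0.488, 0.303]
contact_force: [0.4, 0.6, -0.5]
width: 0.0428
gripper_force: 0.0
```

Run:
```python
from h import *
plan([.52,.13,.213],rot(20,75))
```

```text
lin [0.1653, 0.3347, -0.0813] rot [-0.2736, -0.5939, 0.6038] at [0.3547, -0.2047, 0.2943] 1.05
```

Request:
send_rows:
  increments:
    - {"gripper": 0,"linear": [0.165,0.335,-0.04],"delta_rot": [-0.2736,-0.5939,0.6038]}
    - {"gripper": 0,"linear": [0.165,0.335,-0.04],"delta_rot": [-0.2736,-0.5939,0.6038]}
    - {"gripper": 0,"linear": [0.165,0.335,-0.04],"delta_rot": [-0.2736,-0.5939,0.6038]}
    - {"gripper": 0,"linear": [0.165,0.335,-0.04],"delta_rot": [-0.2736,-0.5939,0.6038]}
    - {"gripper": 0,"linear": [0.165,0.335,-0.08],"delta_rot": [-0.2736,-0.5939,0.6038]}
    - {"gripper": 0,"linear": [0.165,0.335,-0.08],"delta_rot": [-0.2736,-0.5939,0.6038]}
    - {"gripper": 0,"linear": [0.165,0.335,-0.08],"delta_rot": [-0.2736,-0.5939,0.6038]}
    - {"gripper": 0,"linear": [0.165,0.335,-0.08],"delta_rot": [-0.2736,-0.5939,0.6038]}

```text
clock: 1.85
position: [0.4752, 0.0899, 0.2539]
ee_rot: [0.335, 0.469, 0.649, 0.495]
contact_force: [0.8, -0.1, -0.7]
width: 0.0431
gripper_force: 0.0
```

Run:
```python
from h import *
plan([.52,.13,.213],rot(20,75)); d=shot('wrist','w1.png'); np.save('w1T.npy',d['Twc'])
print(get_state()['qpos'].round(2),proj(d,[[.635,.235,.263],[.682,.252,.28]]))
```

```text
lin [0.0448, 0.0401, -0.0409] rot [-0.0189, -0.035, 0.0078] at [0.4752, 0.0899, 0.2539] 1.85
[-0.66  0.02  2.7   1.95  1.09 -2.7 ] [[394.03592438  84.89714327]
 [416.1179846   85.78295113]]
```

View pics/w1.png

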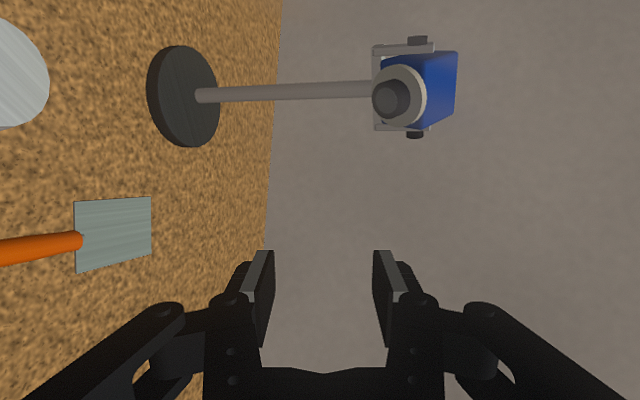

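The wrist view shows the ring at about (400,96), the lens disc at (390,98), the hinge knobs at (417,40) and (415,134), and the base at (183,96). I'll take an enlarged crop to measure the lens.

Run:
```python
import cv2,numpy as np
a=cv2.imread('pics/w1.png')[25:145,360:470]; b=cv2.imread('pics/side0.png')[78:128,315:370]
A=cv2.resize(a,(550,600),interpolation=cv2.INTER_CUBIC);B=cv2.resize(b,(220,200),interpolation=cv2.INTER_CUBIC)
A=cv2.convertScaleAbs(A,alpha=1.6)
o=np.zeros((600,790,3),np.uint8);o[:,:550]=A;o[:200,560:780]=B;cv2.imwrite('pics/c2.png',o)
```

```text
(no output)
```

View pics/c2.png

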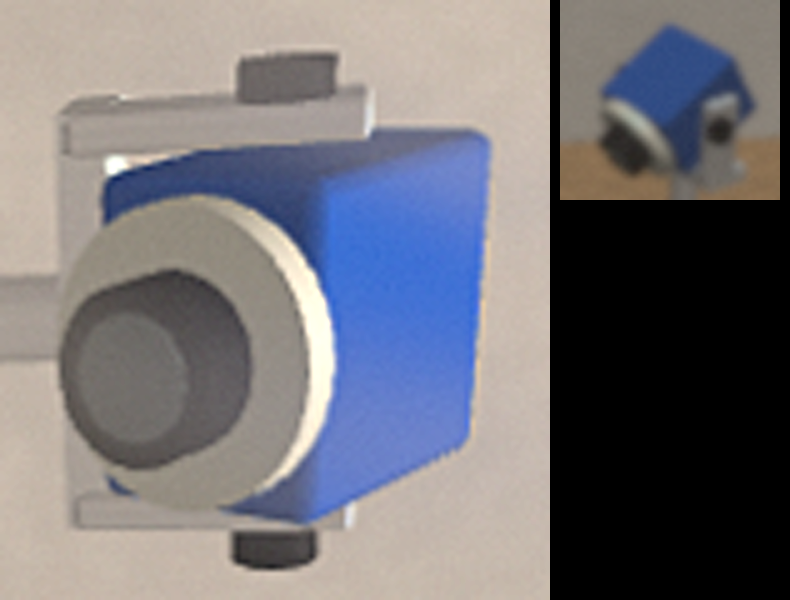

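```bash
cat > fit.py <<'E'
from h import *
from scipy.optimize import least_squares
S=shot('scene');D=shot('side');W=shot('wrist');W['Twc']=np.load('w1T.npy')
def pts(p,L):
    sx,sy,yaw,t,a=p[:5]; h=np.array([sx,sy,.28]); y=np.array([-np.sin(yaw),np.cos(yaw),0]); f=np.array([np.cos(yaw)*np.cos(t),np.sin(yaw)*np.cos(t),np.sin(t)])
    return h,y,f,h-L*f
def res(p,L=None):
    L=p[5] if L is None else L; h,y,f,l=pts(p,L); a=p[4]; b=np.array([p[0],p[1],.006])
    return np.ravel(np.vstack([proj(W,[l,h+a*y,h-a*y])-[[386.6,99.4],[417.4,40],[414.8,135.5]],
      proj(D,[l,h-a*y,b])-[[330.5,115.3],[355,110.5],[339.3,190]],
      proj(S,[h-a*y,h+a*y,b])-[[411,222.5],[468.3,215.8],[411.5,317]]]))
for L in(None,.05):
    s=least_squares(res,[.682,.252,.35,.35,.045]+([.05] if L is None else []),kwargs=dict(L=L),loss='soft_l1')
    p=s.x; h,y,f,l=pts(p,L or p[5]); print(p.round(4),'yaw,tilt',np.degrees(p[2:4]).round(1),'lens',l.round(4),'focus',(l-.14*f).round(4)); print(res(p,L).reshape(-1,2).round(1).tolist())
print(tri([ray(W,(386.6,99.4)),ray(D,(330.5,115.3))]))
E
python3 fit.py
```

```text
[0.6807 0.2475 0.5741 0.5818 0.0467 0.0445] yaw,tilt [32.9 33.3] lens [0.6495 0.2273 0.2556] focus [0.5513 0.1638 0.1786]
[[0.3, -0.2], [-0.2, -0.9], [-0.2, -1.0], [-0.0, 1.3], [-0.4, 0.3], [-0.5, 1.9], [-1.6, 0.6], [-4.5, 0.5], [-1.1, 0.8]]
[0.6817 0.2483 0.5533 0.4988 0.0466] yaw,tilt [31.7 28.6] lens [0.6443 0.2252 0.2561] focus [0.5397 0.1606 0.1891]
[[0.1, 0.1], [-0.1, -1.1], [-0.2, -1.3], [-2.0, 1.6], [-0.4, 0.2], [-0.2, 1.8], [-1.4, 0.6], [-3.9, 1.4], [-0.9, 1.3]]
(array([0.64973189, 0.22805032, 0.25683693]), [np.float64(0.0017499060363132238), np.float64(0.0017499060363132006)])
```

```bash
cat > fit2.py <<'E'
exec(open('fit.py').read().split('for L in')[0])
S6=[[428.75,212],[466,206.5],[414.5,203],[448.7,200],[429.5,241.2],[466,236.7]]
W4=[[360+x/5,25+y/5] for x,y in((488,135),(468,440),(325,180),(310,520))]
def res2(p,L=None):
    LL=p[7] if L is None else L
    h,y,f,l=pts(p,LL); z=np.cross(f,y); bx,bz=p[5],p[6]
    c=lambda i,j,k: h+f*(bx+i*.033)+y*(j*.032)+z*(bz+k*.025)
    P=[c(1,-1,1),c(1,1,1),c(-1,-1,1),c(-1,1,1),c(1,-1,-1),c(1,1,-1)]
    a=res(np.r_[p[:5],LL]).reshape(-1,2); a[7]=0
    return np.ravel(np.vstack([a,proj(S,P)-S6,proj(W,[P[1],P[0],P[3],P[2]])-W4]))
for L in(None,.05):
    s=least_squares(res2,[.682,.252,.55,.5,.045,0,0]+([.05] if L is None else []),kwargs=dict(L=L),loss='soft_l1',x_scale=.01)
    p=s.x; h,y,f,l=pts(p,L or p[7]); print(p.round(4),'yaw,tilt',np.degrees(p[2:4]).round(1),'lens',l.round(4),'focus',(l-.14*f).round(4)); print(res2(p,L).reshape(-1,2).round(1).tolist())
E
python3 fit2.py
```

```text
[6.808e-01 2.484e-01 5.740e-01 5.070e-01 4.580e-02 3.800e-03 5.000e-04
 4.790e-02] yaw,tilt [32.9 29. ] lens [0.6457 0.2257 0.2568] focus [0.5429 0.1592 0.1888]
[[1.0, 0.1], [-0.2, -0.7], [-0.2, -2.6], [-1.5, 1.2], [-0.6, -0.0], [-0.5, 1.7], [-0.6, 0.7], [0.0, 0.0], [-0.7, 1.0], [-1.0, 0.0], [1.1, 0.8], [-3.0, -0.3], [-1.0, -1.4], [-1.2, 2.6], [1.1, 1.9], [2.4, -2.2], [1.2, 1.4], [-0.7, -0.8], [-0.4, 2.6]]
[0.6812 0.2487 0.5711 0.4966 0.0458 0.0029 0.0007] yaw,tilt [32.7 28.5] lens [0.6442 0.225  0.2562] focus [0.5406 0.1585 0.1895]
[[0.2, 0.2], [-0.1, -0.8], [-0.1, -2.8], [-2.1, 1.6], [-0.6, -0.1], [-0.4, 1.7], [-0.4, 0.8], [0.0, 0.0], [-0.6, 1.1], [-1.1, 0.2], [1.0, 1.0], [-3.0, -0.6], [-0.9, -1.6], [-1.4, 2.6], [0.8, 2.0], [1.9, -2.2], [0.8, 1.4], [-0.6, -1.0], [-0.3, 2.5]]
```

The fit agrees with the given sizes (L≈0.048–0.050, tilt inside 9–32°): yaw ≈32.6°, tilt ≈28.6°, focus ≈(0.541, 0.159, 0.190). Next I'll go above the red unit.

Run:
```python
from h import *
plan([.45,-.1,.32],rot(20,0)); plan([.575,-.302,.27],rot(69,0))
```

```text
lin [-0.0248, -0.1887, 0.0632] rot [-0.4511, 1.2056, 0.02] at [0.4748, 0.0887, 0.2568] 2.2
lin [0.1002, -0.3907, 0.0132] rot [-0.9368, 0.9363, 0.7508] at [0.4748, 0.0887, 0.2568] 2.2
```

Request:
send_rows:
  increments:
    - {"gripper": 0,"linear": [-0.025,-0.06,0.06],"delta_rot": [-0.4511,1.2056,0.02]}
    - {"gripper": 0,"linear": [-0.025,-0.1,0.06],"delta_rot": [-0.4511,1.2056,0.02]}
    - {"gripper": 0,"linear": [-0.025,-0.189,0.06],"delta_rot": [-0.4511,1.2056,0.02]}
    - {"gripper": 0,"linear": [-0.025,-0.189,0.06],"delta_rot": [-0.4511,1.2056,0.02]}
    - {"gripper": 0,"linear": [-0.025,-0.189,0.06],"delta_rot": [-0.4511,1.2056,0.02]}
    - {"gripper": 0,"linear": [-0.025,-0.189,0.06],"delta_rot": [-0.4511,1.2056,0.02]}
    - {"gripper": 0,"linear": [-0.025,-0.189,0.06],"delta_rot": [-0.4511,1.2056,0.02]}
    - {"gripper": 0,"linear": [-0.025,-0.189,0.06],"delta_rot": [-0.4511,1.2056,0.02]}

```text
clock: 3.0
position: [0.4486, -0.1051, 0.3186]
ee_rot: [0.101, 0.565, 0.803, 0.161]
contact_force: [-0.1, 0.6, -1.2]
width: 0.0428
gripper_force: 0.0
```

Run:
```python
from h import *
plan([.575,-.302,.27],rot(69,0)); print(get_state()['qpos'].round(2))
```

```text
lin [0.1264, -0.1969, -0.0486] rot [-0.2907, 0.2676, 0.8479] at [0.4486, -0.1051, 0.3186] 3.0
[-0.65 -0.09  1.78  0.34  1.28 -1.07]
```

Request:
send_rows:
  increments:
    - {"gripper": 0,"linear": [0.126,-0.197,-0.02],"delta_rot": [-0.2907,0.2676,0.8479]}
    - {"gripper": 0,"linear": [0.126,-0.197,-0.02],"delta_rot": [-0.2907,0.2676,0.8479]}
    - {"gripper": 0,"linear": [0.126,-0.197,-0.048],"delta_rot": [-0.2907,0.2676,0.8479]}
    - {"gripper": 0,"linear": [0.126,-0.197,-0.048],"delta_rot": [-0.2907,0.2676,0.8479]}
    - {"gripper": 0,"linear": [0.126,-0.197,-0.048],"delta_rot": [-0.2907,0.2676,0.8479]}
    - {"gripper": 0,"linear": [0.126,-0.197,-0.048],"delta_rot": [-0.2907,0.2676,0.8479]}
    - {"gripper": 0,"linear": [0.126,-0.197,-0.048],"delta_rot": [-0.2907,0.2676,0.8479]}
    - {"gripper": 0,"linear": [0.126,-0.197,-0.048],"delta_rot": [-0.2907,0.2676,0.8479]}

```text
clock: 3.8
position: [0.5739, -0.2971, 0.2685]
ee_rot: [-0.005, 0.179, 0.984, 0.003]
contact_force: [-0.8, 0.4, 0.3]
width: 0.0424
gripper_force: 0.0
```

Run:
```python
from h import *
print(get_state()['qpos'].round(2)); plan([.575,-.302,.27],rot(69,0))
d=shot('wrist','w2.png'); np.save('w2T.npy',d['Twc'])
h=cv2.cvtColor(d['pixels'],cv2.COLOR_BGR2HSV); m=cv2.inRange(h,(0,140,60),(6,255,255))|cv2.inRange(h,(174,140,60),(180,255,255))
c=max(cv2.findContours(m,0,2)[0],key=cv2.contourArea); c=cv2.approxPolyDP(cv2.convexHull(c),3,True)[:,0]
for p in c: print(p,onz(d,p.tolist(),.135).round(4))
```

```text
[-0.59  0.38  1.27  0.    1.51 -1.8 ]
lin [0.0011, -0.0049, 0.0015] rot [-0.0084, -0.0084, -0.0057] at [0.5739, -0.2971, 0.2685] 3.8
[328 127] [ 0.5269 -0.2748  0.135 ]
[327 258] [ 0.6288 -0.3137  0.135 ]
[307 258] [ 0.6228 -0.3296  0.135 ]
[306 127] [ 0.5209 -0.2906  0.135 ]
```

View pics/w2.png

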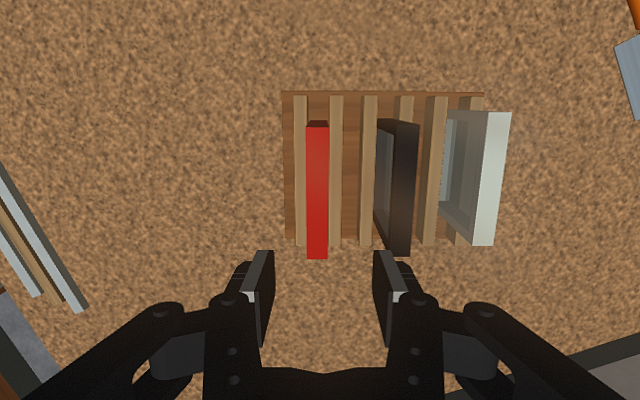

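The wrist view shows the red top edge as a rectangle, columns 306–328 and rows 127–258. It measures 109 x 17 mm at z = 0.135, centred at (0.575, −0.302), yaw −20.9°, which matches the given sizes. Descending now.

Request:
send_rows:
  increments:
    - {"gripper": 0,"linear": [0.001,-0.005,0],"delta_rot": [-0.0084,-0.0084,-0.004]}
    - {"gripper": 0,"linear": [0.001,-0.005,-0.03],"delta_rot": [-0.0084,-0.0084,-0.004]}
    - {"gripper": 0,"linear": [0.001,-0.005,-0.06],"delta_rot": [-0.0084,-0.0084,-0.004]}
    - {"gripper": 0,"linear": [0.001,-0.005,-0.09],"delta_rot": [-0.0084,-0.0084,-0.004]}
    - {"gripper": 0,"linear": [0.001,-0.005,-0.12],"delta_rot": [-0.0084,-0.0084,-0.004]}
    - {"gripper": 0,"linear": [0.001,-0.005,-0.145],"delta_rot": [-0.0084,-0.0084,-0.004]}
    - {"gripper": 0,"linear": [0.001,-0.005,-0.17],"delta_rot": [-0.0084,-0.0084,-0.004]}
    - {"gripper": 0,"linear": [0.001,-0.005,-0.17],"delta_rot": [-0.0084,-0.0084,-0.004]}
  newtons: 40

```text
clock: 4.65
position: [0.5732, -0.2993, 0.0959]
ee_rot: [-0.003, 0.18, 0.984, 0.001]
contact_force: [-1.0, -0.3, -0.8]
width: 0.0425
gripper_force: 0.0
```

Run:
```python
from h import *
plan([.575,-.302,.098],rot(69.1,0))
```

```text
lin [0.0018, -0.0027, 0.0021] rot [-0.0027, -0.0048, -0.003] at [0.5732, -0.2993, 0.0959] 4.65
```

Request:
send_rows:
  increments:
    - {"gripper": 0,"linear": [0.002,-0.003,0.002],"delta_rot": [-0.003,-0.005,-0.003]}
    - {"gripper": 0,"linear": [0.002,-0.003,0.002],"delta_rot": [-0.003,-0.005,-0.003]}
    - {"gripper": 0.3,"linear": [0.002,-0.003,0.002],"delta_rot": [-0.003,-0.005,-0.003]}
    - {"gripper": 1,"linear": [0.002,-0.003,0.002],"delta_rot": [-0.003,-0.005,-0.003]}
    - {"gripper": 1,"linear": [0.002,-0.003,0.002],"delta_rot": [-0.003,-0.005,-0.003]}
    - {"gripper": 1,"linear": [0.002,-0.003,0.002],"delta_rot": [-0.003,-0.005,-0.003]}
    - {"gripper": 1,"linear": [0.002,-0.003,0.002],"delta_rot": [-0.003,-0.005,-0.003]}
    - {"gripper": 1,"linear": [0.002,-0.003,0.002],"delta_rot": [-0.003,-0.005,-0.003]}
  newtons: 40

```text
clock: 5.45
position: [0.5791, -0.3038, 0.1021]
ee_rot: [0.004, 0.18, 0.984, -0.002]
contact_force: [-0.2, -0.7, 6.4]
width: 0.0173
gripper_force: 40.5
```

Request:
send_rows:
  increments:
    - {"gripper": 1,"linear": [0,0,0.01],"delta_rot": [0,0,0]}
    - {"gripper": 1,"linear": [0,0,0.02],"delta_rot": [0,0,0]}
    - {"gripper": 1,"linear": [0,0,0.04],"delta_rot": [0,0,0]}
    - {"gripper": 1,"linear": [0,0,0.06],"delta_rot": [0,0,0]}
    - {"gripper": 1,"linear": [0,0,0.09],"delta_rot": [0,0,0]}
    - {"gripper": 1,"linear": [0,0,0.12],"delta_rot": [0,0,0]}
    - {"gripper": 1,"linear": [0,0,0.16],"delta_rot": [0,0,0]}
    - {"gripper": 1,"linear": [0,0,0.2],"delta_rot": [0,0,0]}

```text
clock: 6.25
position: [0.5778, -0.3028, 0.3017]
ee_rot: [0.002, 0.18, 0.984, -0.001]
contact_force: [1.4, 0.3, -2.6]
width: 0.0171
gripper_force: 39.2
```

Run:
```python
from h import *
for i in range(2):
  d=shot('side'); s=get_state(); print(s['position'].round(4),s['ee_rot'].round(4),s['width'],s['gripper_force'],s['contact_force'].round(1))
cv2.imwrite('pics/s2.png',d['pixels'])
h=cv2.cvtColor(d['pixels'],cv2.COLOR_BGR2HSV); m=cv2.inRange(h,(0,120,60),(6,255,255))|cv2.inRange(h,(174,120,60),(180,255,255)); m[:,:230]=0
c=max(cv2.findContours(m,0,2)[0],key=cv2.contourArea); print(cv2.boundingRect(c),cv2.approxPolyDP(cv2.convexHull(c),2.5,True)[:,0].tolist())
# expected corners of the pane if still centred
T=tool(); t=T[:3,:3]@np.array([0,0,1]); top=T[:3,3]-t*.037; x=T[:3,0];y=T[:3,1]
print(proj(d,[top+i*.055*x+j*.009*y+k*.12*t for i in(-1,1) for j in(-1,1) for k in(0,1)]).round(0).tolist())
plan([.42,-.08,.36],rot(50,0))
```

```text
[ 0.5805 -0.3045  0.3102] [ 0.0089  0.1803  0.9836 -0.004 ] 0.017732076314616728 39.49510395526886 [ 3.6 -0.8  2.9]
[ 0.5806 -0.3046  0.3079] [ 0.0089  0.1803  0.9836 -0.0039] 0.01748726180505951 39.47436332702637 [ 0.4 -0.8 -1.5]
(278, 225, 74, 78) [[281, 225], [351, 239], [346, 302], [282, 286], [278, 241]]
[[352.0, 246.0], [350.0, 302.0], [355.0, 238.0], [352.0, 294.0], [279.0, 231.0], [283.0, 287.0], [283.0, 224.0], [287.0, 280.0]]
lin [-0.1606, 0.2246, 0.0521] rot [0.0135, 0.0142, -0.3356] at [0.5806, -0.3046, 0.3079] 6.35
```

Request:
send_rows:
  increments:
    - {"gripper": 1,"linear": [-0.02,0.03,0.03],"delta_rot": [0.013,0.014,-0.08]}
    - {"gripper": 1,"linear": [-0.05,0.07,0.05],"delta_rot": [0.013,0.014,-0.16]}
    - {"gripper": 1,"linear": [-0.08,0.11,0.05],"delta_rot": [0.013,0.014,-0.24]}
    - {"gripper": 1,"linear": [-0.1,0.14,0.05],"delta_rot": [0.013,0.014,-0.336]}
    - {"gripper": 1,"linear": [-0.13,0.18,0.05],"delta_rot": [0.013,0.014,-0.336]}
    - {"gripper": 1,"linear": [-0.15,0.21,0.05],"delta_rot": [0.013,0.014,-0.336]}
    - {"gripper": 1,"linear": [-0.16,0.225,0.05],"delta_rot": [0.013,0.014,-0.336]}
    - {"gripper": 1,"linear": [-0.16,0.225,0.05],"delta_rot": [0.013,0.014,-0.336]}

```text
clock: 7.15
position: [0.4166, -0.0764, 0.3505]
ee_rot: [-0.006, 0.341, 0.94, 0.003]
contact_force: [0.1, -0.8, -3.4]
width: 0.0171
gripper_force: 39.8
```

```bash
cat >> h.py <<'E'
def final(yaw=32.6,t=28.6,F=(.541,.159,.190),d=.034,back=0,up=0):
    Rt=rot(yaw,t); p=np.array(F)-Rt[:,2]*(.060-d); p=p-back*np.array([np.cos(np.radians(yaw)),np.sin(np.radians(yaw)),0]); p[2]+=up; print(p.round(4)); plan(p,Rt)
E
python3 - <<'E'
from h import *
print(get_state()['qpos'].round(2),get_state()['width']); final(back=.06,up=.03)
E
```

```text
[-0.35 -0.    1.55  0.01  1.6  -1.23] 0.01711398837453151
[0.48   0.12   0.2428]
lin [0.0634, 0.1964, -0.1077] rot [0.3199, -0.3825, -0.3023] at [0.4166, -0.0764, 0.3505] 7.15
```

Request:
send_rows:
  increments:
    - {"gripper": 1,"linear": [0.006,0.02,-0.01],"delta_rot": [0.03,-0.04,-0.03]}
    - {"gripper": 1,"linear": [0.015,0.05,-0.027],"delta_rot": [0.08,-0.095,-0.075]}
    - {"gripper": 1,"linear": [0.026,0.08,-0.044],"delta_rot": [0.13,-0.155,-0.123]}
    - {"gripper": 1,"linear": [0.036,0.112,-0.062],"delta_rot": [0.182,-0.218,-0.172]}
    - {"gripper": 1,"linear": [0.047,0.145,-0.08],"delta_rot": [0.236,-0.283,-0.223]}
    - {"gripper": 1,"linear": [0.056,0.173,-0.095],"delta_rot": [0.282,-0.337,-0.266]}
    - {"gripper": 1,"linear": [0.063,0.196,-0.108],"delta_rot": [0.32,-0.382,-0.302]}
    - {"gripper": 1,"linear": [0.063,0.196,-0.108],"delta_rot": [0.32,-0.382,-0.302]}

```text
clock: 7.95
position: [0.4782, 0.1188, 0.2381]
ee_rot: [0.114, 0.466, 0.85, 0.215]
contact_force: [-1.8, -0.6, -3.4]
width: 0.0173
gripper_force: 40.5
```

Run:
```python
from h import *
print(get_state()['qpos'].round(2),get_state()['width']); final()
```

```text
[-0.14 -0.07  2.    0.42  0.87 -0.92] 0.017271283058503343
[0.5305 0.1523 0.2128]
lin [0.0523, 0.0335, -0.0253] rot [-0.0011, -0.0094, 0.0001] at [0.4782, 0.1188, 0.2381] 7.95
```

Request:
send_rows:
  increments:
    - {"gripper": 1,"linear": [0.012,0.008,-0.006],"delta_rot": [0,0,0]}
    - {"gripper": 1,"linear": [0.026,0.017,-0.013],"delta_rot": [0,0,0]}
    - {"gripper": 1,"linear": [0.04,0.025,-0.02],"delta_rot": [-0.001,-0.009,0]}
    - {"gripper": 1,"linear": [0.05,0.032,-0.024],"delta_rot": [-0.001,-0.009,0]}
    - {"gripper": 1,"linear": [0.052,0.033,-0.025],"delta_rot": [-0.001,-0.009,0]}
    - {"gripper": 1,"linear": [0.052,0.033,-0.025],"delta_rot": [-0.001,-0.009,0]}
    - {"gripper": 1,"linear": [0.052,0.033,-0.025],"delta_rot": [-0.001,-0.009,0]}
    - {"gripper": 1,"linear": [0.052,0.033,-0.025],"delta_rot": [-0.001,-0.009,0]}

```text
clock: 8.75
position: [0.5332, 0.1504, 0.2178]
ee_rot: [0.123, 0.465, 0.849, 0.218]
contact_force: [-0.3, 0.2, -3.2]
width: 0.0174
gripper_force: 40.5
```

Run:
```python
from h import *
final()
S=shot('scene','scene3.png');D=shot('side','side3.png');W=shot('wrist','w3.png')
T=tool(); t=T[:3,2];x=T[:3,0];y=T[:3,1]; top=T[:3,3]-t*.034
P=[top+i*.055*x+j*.009*y+k*.12*t for i in(-1,1) for j in(-1,1) for k in(0,1)]
z=[]
for d in(S,D,W): 
    q=proj(d,P); im=d['pixels'].copy()
    for a in q: cv2.circle(im,tuple(int(v) for v in a),1,(0,255,0),-1)
    if d is W: z.append(cv2.resize(im,(400,250)))
    else:
        c=q.mean(0).astype(int); z.append(cv2.resize(im[c[1]-62:c[1]+63,c[0]-100:c[0]+100],(800,500) if 0 else (400,250),interpolation=cv2.INTER_CUBIC)); print(c-[100,62])
w=W['pixels']; cv2.imwrite('pics/c3.png',np.vstack([np.hstack(z[:2]),np.hstack([z[2],0*z[2]])]))
```

```text
[0.5305 0.1523 0.2128]
lin [-0.0026, 0.0019, -0.005] rot [0.0007, 0.0085, 0.0022] at [0.5332, 0.1504, 0.2178] 8.75
[296 131]
[188  91]
```

View pics/c3.png

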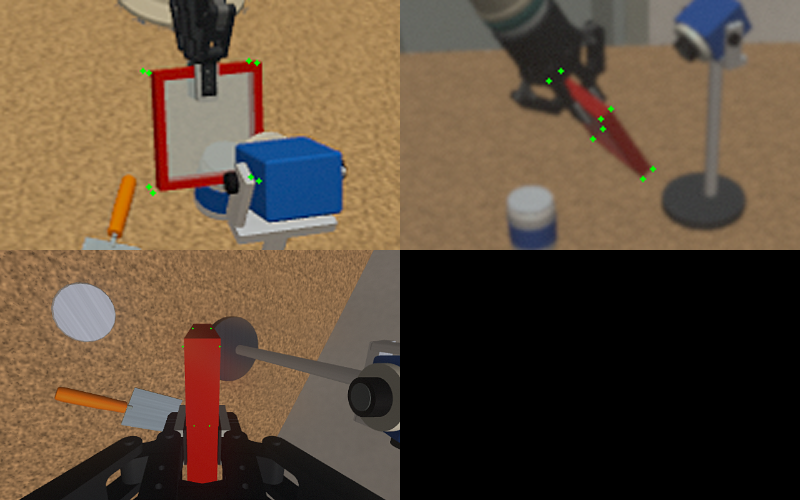

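The hold looks right. Scene crop: the red frame stands in front of the lens, a few pixels right of prediction. Wrist view: the top face is at rows 338–480 of the mosaic and the lens disc at about (368,397). I'll measure the pane's offset in the grip and take a second lens bearing.

Run:
```python
from h import *
for n,b in(('scene',(350,150,432,236)),('side',(255,110,330,190)),('w3',(270,110,380,390))):
    a=cv2.imread('pics/'+(n+'3' if n!='w3' else n)+'.png'); h=cv2.cvtColor(a,cv2.COLOR_BGR2HSV)
    m=cv2.inRange(h,(0,120,40),(7,255,255))|cv2.inRange(h,(172,120,40),(180,255,255)); z=0*m; x0,y0,x1,y1=b; z[y0:y1,x0:x1]=m[y0:y1,x0:x1]
    c=np.vstack([k for k in cv2.findContours(z,0,2)[0] if cv2.contourArea(k)>20]); print(n,cv2.approxPolyDP(cv2.convexHull(c),2,True)[:,0].tolist())
a=cv2.imread('pics/scene3.png')[150:240,355:445];b=cv2.imread('pics/w3.png')[170:330,540:640];c=cv2.imread('pics/w3.png')[110:210,280:380]
o=np.hstack([cv2.resize(a,(400,400)),cv2.resize(c,(400,400))]);o2=np.zeros((200,800,3),np.uint8);o2[:,:125]=cv2.resize(b,(125,200))
cv2.imwrite('pics/c4.png',o)
d=optics.get_image('wrist')
g=cv2.cvtColor(cv2.imread('pics/w3.png'),cv2.COLOR_BGR2GRAY)[170:330,540:640]
m=cv2.inRange(g,0,50); k=max(cv2.findContours(m,0,2)[0],key=cv2.contourArea); print('barrel',cv2.boundingRect(k),cv2.approxPolyDP(cv2.convexHull(k),2,True)[:,0].tolist())
cv2.imwrite('pics/c5.png',cv2.resize(cv2.convertScaleAbs(cv2.imread('pics/w3.png')[190:290,540:640],alpha=1.8),(600,600),interpolation=cv2.INTER_CUBIC))
```

```text
scene [[407, 222], [378, 226], [374, 224], [371, 167], [392, 163], [426, 162], [427, 196]]
side [[272, 129], [293, 146], [311, 172], [309, 178], [284, 158], [270, 133]]
w3 [[336, 118], [353, 142], [347, 369], [320, 373], [299, 369], [295, 141], [309, 119]]
barrel (17, 33, 72, 65) [[74, 37], [83, 47], [88, 64], [82, 88], [71, 96], [39, 97], [30, 93], [21, 82], [17, 71], [17, 54], [23, 40], [34, 33], [64, 33]]
```

View pics/c4.png

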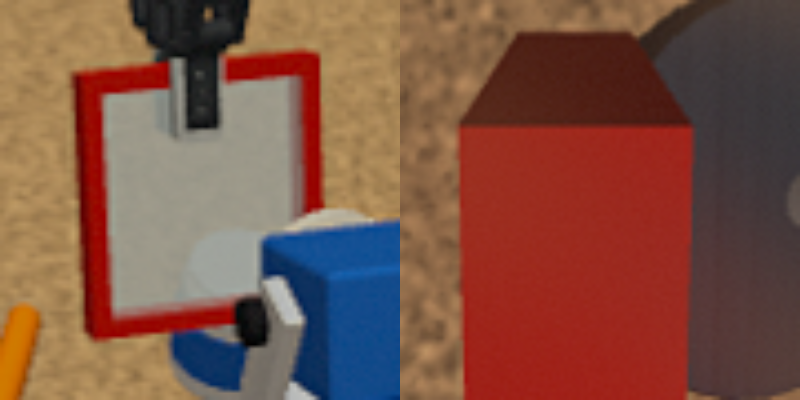

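View pics/c5.png

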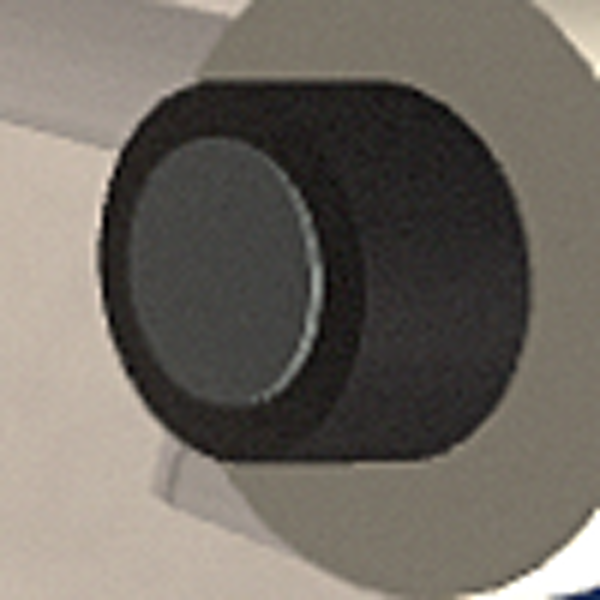

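```bash
cat > pane.py <<'E'
from h import *
from scipy.optimize import least_squares
S=shot('scene');D=shot('side');T=tool();W=shot('wrist');W1=dict(W);W1['Twc']=np.load('w1T.npy')
L,e=tri([ray(W,(578.7,235.1)),ray(W1,(386.6,99.4)),ray(D,(330.5,115.3))]); print('lens',L.round(4),np.round(e,4))
K=np.array(W['K'],float); u=lambda p: cv2.undistortPoints(np.array([[p]],float),K,np.array([W['k1'],0,0,0.]))[0,0]
c=lambda x,y:(540+x/6,190+y/6)
t1,t2,b1,b2=u(c(200,81)),u(c(385,81)),u(c(235,462)),u(c(405,461))
n=[np.cross(np.r_[a,1],np.r_[b,1]) for a,b in((t1,t2),(b1,b2))]; v=np.cross(*n); v=W['Twc'][:3,:3]@(v/np.linalg.norm(v)); v*=np.sign(v[0]); print('axis from barrel: yaw,tilt',np.degrees([np.arctan2(v[1],v[0]),np.arcsin(v[2])]).round(1),'tool y',T[:3,1].round(3),v.round(3))
def pose(p):
    xo,yo,d,a,b,c=p; Rp=T[:3,:3]@R.from_rotvec([a,b,c]).as_matrix(); return T[:3,3]+T[:3,:3]@[xo,yo,-d],Rp
def corner(p,i,j,k): t,Rp=pose(p); return t+Rp@[i*.055,j*.009,k*.12]
def res(p):
    w=proj(W,[corner(p,1,-1,0),corner(p,1,1,0),corner(p,1,-1,1),corner(p,1,1,1)])-[[295.3,141.5],[353.1,141.5],[309.8,118.2],[338,118.2]]
    s=proj(S,[corner(p,-1,-1,0),corner(p,-1,1,1),corner(p,1,1,0),corner(p,-1,-1,1)])-[[371.9,166.4],[376.4,226.5],[427,161.7],[374.1,224.3]]
    return np.r_[w.ravel(),s.ravel(),(p[[3,5]])/.01,p[1]/.001]
s=least_squares(res,[0,0,.034,0,0,0],x_scale=.01); p=s.x; print('pane in tool',p.round(4)); print(s.fun.round(1))
t,Rp=pose(p); C=t+Rp@[0,0,.06]; print('centre',C.round(4),'normal yaw,tilt',np.degrees([np.arctan2(Rp[1,1],Rp[0,1]),np.arcsin(Rp[2,1])]).round(2),'edge level deg',np.degrees(np.arcsin(Rp[2,0])).round(2))
plan(T[:3,3],rot(32.6,28.6))
E
python3 pane.py
```

```text
lens [0.6492 0.227  0.2563] [0.0019 0.001  0.0027]
axis from barrel: yaw,tilt [32.8 29.5] tool y [0.737 0.472 0.485] [0.731 0.472 0.492]
pane in tool [ 0.0041  0.0007  0.0347 -0.0004  0.0061 -0.0009]
[-1.1 -0.2  1.  -0.2 -0.2 -0.3  0.3 -0.3 -1.8 -0.3 -1.   0.5 -0.7  0.5
 -1.2  0.3 -0.  -0.1  0.7]
centre [0.5418 0.1612 0.1959] normal yaw,tilt [32.7  29.02] edge level deg -0.0
lin [-0.0, -0.0, 0.0001] rot [0.0005, 0.0084, 0.002] at [0.5332, 0.1507, 0.2176] 9.1
```

The lens axis from the barrel (32.8°, 29.5°) agrees with the fit, and the pane's normal is at (32.7°, 29.0°) with a level edge. The remaining correction is (+2, −1.5, −8) mm.

Request:
send_rows:
  increments:
    - {"gripper": 1,"linear": [0.001,-0.001,-0.003],"delta_rot": [0,0,0]}
    - {"gripper": 1,"linear": [0.002,-0.0015,-0.006],"delta_rot": [0,0,0]}
    - {"gripper": 1,"linear": [0.002,-0.0015,-0.008],"delta_rot": [0,0,0]}
    - {"gripper": 1,"linear": [0.002,-0.0015,-0.008],"delta_rot": [0,0,0]}
    - {"gripper": 1,"linear": [0.002,-0.0015,-0.008],"delta_rot": [0,0,0]}
    - {"gripper": 1,"linear": [0.002,-0.0015,-0.008],"delta_rot": [0,0,0]}
    - {"gripper": 1,"linear": [0.002,-0.0015,-0.008],"delta_rot": [0,0,0]}
    - {"gripper": 1,"linear": [0.002,-0.0015,-0.008],"delta_rot": [0,0,0]}

```text
clock: 9.9
position: [0.5353, 0.1493, 0.2096]
ee_rot: [0.122, 0.465, 0.849, 0.218]
contact_force: [-0.1, -1.0, -2.3]
width: 0.0175
gripper_force: 40.5
```

Run:
```python
from h import *
for i in range(3):
    T=tool(); Rp=T[:3,:3]@R.from_rotvec([-.0004,.0061,-.0009]).as_matrix(); C=T[:3,3]+T[:3,:3]@[.0041,.0007,-.0347]+Rp@[0,0,.06]
    print('centre',C.round(4),'yaw,tilt',np.degrees([np.arctan2(Rp[1,1],Rp[0,1]),np.arcsin(Rp[2,1])]).round(2),'lvl',np.degrees(np.arcsin(Rp[2,0])).round(2))
    shot('wrist')
s=get_state();print(s['clock'],s['gripper_force'],s['width'],abs(s['qd']).max(),s['qpos'].round(2))
```

```text
centre [0.5439 0.1599 0.1878] yaw,tilt [32.7  29.01] lvl 0.01
centre [0.5439 0.1598 0.1877] yaw,tilt [32.7  29.01] lvl 0.0
centre [0.5439 0.1599 0.1878] yaw,tilt [32.7  29.01] lvl 0.0
10.05 40.52064836025238 0.017717794303809483 0.002159869093881472 [-0.04  0.05  1.97  0.42  0.74 -0.86]
```

It's on target and still, so I'm handing in.

```bash
python3 -c "
from rig import sign_off
print(sign_off())"
```

```text
the job is handed in; nothing more can be done
None
```

I handed the job in at about 10 s: the gripper holds the red-edged unit still at about 40 N, by my measurements within about 1 mm and 1° of my estimated focus (good to a few mm), lower edge level; the sign-off gave no verdict.

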